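# Change the trimmer blades and reset the blade counter

## Robot

A 6-joint arm with a two-finger parallel gripper is mounted at the origin on a cart in front of the work surface, level with it; the furniture and walls round the work are solid. World frame = base frame: x ahead of the robot, y to its left, z up, the work surface at z = 0. Lengths are in m, angles in rad, forces in N, time in s.
With the tool pointing down it reaches from about 0.375 to 0.975 m from the base axis. Payload 3.8 kg.
Tool frame: the origin (TCP) lies between the finger pads; the fingertips stand robot.tip_reach ahead of it and the grasp point (between the pads) lies 5 mm behind it (robot.tip_reach is the distance from the TCP to the fingertips, in m); z points along the fingers, y is the line along which they close (so a half turn about z gives the same grasp; the last joint's range is limited). The gripper opens to 88 mm and grips with 3 to 60 N. Pads are 18 mm wide; open, the fingers measure 123 mm over their backs; the gripper's body (75 mm by 187 mm) begins 45 mm behind the grasp point.
Start: joints at [-1.161, 0.264, 1.604, -0, 1.274, -0.037], TCP at [0.292, -0.609, 0.253] pointing down, gripper open.
Joint ranges: [-2.63, 2.63], [-0.94, 2.18], [0.31, 2.57], [-1.31, 4.45], [0, 2.66], [-2.55, 2.55]. Speed limits (rad/s): [2.57, 2.57, 3.14, 3.14, 3.14, 3.14].

## Interface

Orientations are given as a 3x3 rotation matrix whose columns are the frame's x, y, z axes.
In Python, from cell import robot gives the robot as it stands. The module is installed in compiled form; this text tells all that it offers.
- The arm moves only by the shell command python3 -m pendant 'ROWS' [FORCE]. ROWS is text: rows parted by semicolons, each of 7 numbers parted by spaces: the shift along the world's x, y, z in m, then the turn, a rotation vector about the world's x, y, z in rad, then the finger opening in m, from 0 to 0.0881. In form: dx dy dz wx wy wz claw; .... A call has 1 to 12 rows; each row shifts and turns the commanded pose from where the row before left it; what a row does not reach is not made up. A row lasts 1/8 s, in which the tool goes at most 62.5 mm and 10.7 degrees, less where a joint would pass 70% of its speed; a pose out of reach is approached as far as the arm can. A call is refused whole if a number of a shift passes 0.0625 or a number of a turn 0.188, either way. A call with a gripper value outside its range is refused whole. The fingers move at their own pace and stop on an object; FORCE is the grip in N (left out, the last holds). Time passes only in rows, so rows that do not move let the fingers close. It gives the time, the measured TCP pose, the force, the opening and the grip force at its end, in the units of the state.
- robot.sense(): the state, without advancing time (a new reading comes with each control period).
- robot.capture(name): name is "side" or "top"; returns a dict with "image" (384x512x3 uint8, red, green, blue), "mtx" (3x3 intrinsics, pixels), "world_from_camera" (4x4, takes a point from camera to world coordinates). Camera axes: x right, y down, z forward; pixel columns grow to the right and rows downward; lengths in m; the calibration is good to about 2 mm. A picture is of the moment at which its call begins. There is no depth.
- robot.finish_job(): hands the job in; it is judged then, once.
The state is a dict: "time_s": time; "joint_positions": joint angles; "qd": joint speeds; "tau": joint torques, N m; "position": TCP position; "orientation": TCP orientation; "contact_force": force on the tool from outside, world axes, zero at the start; "wrist_torque": the same for the moment, N m; "grip_width": finger opening in m; "grasp_force": force on a finger pad.
Only numpy, scipy, OpenCV 4.12 (cv2) and the standard library are available. Lean on these libraries where they do the work, as an engineer would, in place of code of your own. Each camera call takes 0.05 s, during which the arm holds its last target. There are 200 camera calls.

## Task

Change the blades of the paper trimmer: take every worn blade (dark plate, orange grip) out of the blade holder and put it in the grey open tray, and lay every new blade (bright plate, blue grip) flat and square in a nest of the holder, its notch fitting over that nest's pin. Once all blades are in place, press the round yellow key on the counter pad until you feel about 6 N, never harder than 30 N. Leave the stapler, tape measure, mug and sticky pad where they are.

Things in the scene. Friction and masses are not known exactly. Their poses are not given: they have to be found in the camera images.
- worn_1: worn blade (dark steel, orange grip), at first in a nest of the holder: flat plate 110 x 32 x 4 mm, on top a centred grip rib 60 mm long (x), 14 wide, its top 22 mm above the underside; an open notch 12 mm wide, 14 deep in the middle of the +x end. Origin: centre of the underside; x to the notched end, z up. About 60 g. None at the start: absent
- worn_2: worn blade (dark steel, orange grip), at first in a nest of the holder: flat plate 110 x 32 x 4 mm, on top a centred grip rib 60 mm long (x), 14 wide, its top 22 mm above the underside; an open notch 12 mm wide, 14 deep in the middle of the +x end. Origin: centre of the underside; x to the notched end, z up. About 60 g. None at the start: absent
- worn_3: worn blade (dark steel, orange grip), at first in a nest of the holder: flat plate 110 x 32 x 4 mm, on top a centred grip rib 60 mm long (x), 14 wide, its top 22 mm above the underside; an open notch 12 mm wide, 14 deep in the middle of the +x end. Origin: centre of the underside; x to the notched end, z up. About 60 g. None at the start: absent
- new_1: new blade (bright steel, blue grip), at first flat on the desk: flat plate 110 x 32 x 4 mm, on top a centred grip rib 60 mm long (x), 14 wide, its top 22 mm above the underside; an open notch 12 mm wide, 14 deep in the middle of the +x end. Origin: centre of the underside; x to the notched end, z up. About 60 g. None at the start: absent
- new_2: new blade (bright steel, blue grip), at first flat on the desk: flat plate 110 x 32 x 4 mm, on top a centred grip rib 60 mm long (x), 14 wide, its top 22 mm above the underside; an open notch 12 mm wide, 14 deep in the middle of the +x end. Origin: centre of the underside; x to the notched end, z up. About 60 g. None at the start: absent
- new_3: new blade (bright steel, blue grip), at first flat on the desk: flat plate 110 x 32 x 4 mm, on top a centred grip rib 60 mm long (x), 14 wide, its top 22 mm above the underside; an open notch 12 mm wide, 14 deep in the middle of the +x end. Origin: centre of the underside; x to the notched end, z up. About 60 g. None at the start: absent
- holder: fixed aluminium bed 150 (x) x 180 (y) mm, top 16 mm above the desk; three nests 56 mm apart in y: grey strips 36 mm wide along x, each with a brass pin 8 mm thick 43 mm from the bed's centre in +x (away from the robot), 11 mm high, its last 5 mm tapering to 3 mm. Nothing but the pin locates a blade. Origin: centre of the underside, at desk height; z up
- nest_1 (a point): where the origin of a correctly laid blade comes in the left (+y) nest: on the bed's top face, 47 mm from the pin's axis towards -x of the holder; axes as the holder's, a laid blade's x along the holder's x
- nest_2 (a point): where the origin of a correctly laid blade comes in the middle nest: on the bed's top face, 47 mm from the pin's axis towards -x of the holder; axes as the holder's, a laid blade's x along the holder's x
- nest_3 (a point): where the origin of a correctly laid blade comes in the right (-y) nest: on the bed's top face, 47 mm from the pin's axis towards -x of the holder; axes as the holder's, a laid blade's x along the holder's x
- tray: open grey tray for the worn blades, fixed to the desk: 208 (x) x 146 (y) x 28 mm outside, walls and floor 4 mm thick; empty at first. Origin: centre of the underside. Three blades fit side by side lying along its y axis, 58 mm apart in x
- pad: counter pad, fixed to the desk: white box 74 (x) x 94 (y) x 16 mm with a black top sheet and a round yellow membrane key. Origin: centre of the underside
- key_top (a point): centre of the top face of the round yellow membrane key, 38 mm diameter, its face 19 mm above the desk. It yields straight down at most 2 mm, against a spring of 3 N per mm, then meets a hard stop; it springs back when released
- stapler: bystander: blue and black stapler, 38 x 151 x 52 mm
- tape_measure: bystander: yellow tape measure, 34 x 79 x 60 mm, standing
- mug: bystander: beige mug, 90 x 129 x 94 mm with its handle
- sticky_pad: bystander: block of sticky notes, 75 x 75 x 16 mm

How it is judged:
By the outcome, as a careful person would: the job done as asked, in the order asked, and still so for the second after the job is handed in, with the robot touching nothing.
Of worn_1, worn_2, worn_3 only 2 to 3 are there at a start; the rules pass over those that are not, and their reading is None.
Of new_1, new_2, new_3 only 2 to 3 are there at a start; the rules pass over those that are not, and their reading is None.
At some moment in a run one of new_1, new_2, new_3 may be knocked a few centimetres aside while the robot is not near it.
Once in a run the grip may slacken for a moment while it holds something.
It also fails if it takes over 210 s, if anything falls off the work surface, if the arm or the gripper's body presses on something with over 40 N, if the wrist force passes 120 N, or if a joint passes its speed limit or range.

## Working session

There is one attempt and no reset: what is moved stays moved. The work goes in short steps, Python scripts to look and compute and a shell command to move; the robot and the scene stay as the last step left them, time stands still between calls to the robot, and variables do not carry over. Pictures are saved under pics/ and viewed, at most 14 in all, crops included, and the job is handed in when it is done.

```bash
mkdir -p pics; cat > h.py <<'E'
import numpy as np, cv2
from cell import robot
def shot(n,f=None):
    c=robot.capture(n)
    if f: cv2.imwrite('pics/'+f,c['image'][:,:,::-1])
    return c
def ray(c,uv,z):
    T=c['world_from_camera'];d=T[:3,:3]@np.linalg.inv(c['mtx'])@np.array([uv[0],uv[1],1.]);o=T[:3,3]
    return o+d*(z-o[2])/d[2]
def proj(c,p):
    T=c['world_from_camera'];q=c['mtx']@(T[:3,:3].T@(np.array(p)-T[:3,3]));return q[:2]/q[2]
E
python3 - <<'E'
from h import *
np.set_printoptions(precision=4,suppress=True)
for n in('top','side'):
    c=shot(n,n+'0.png');print(n,c['mtx'],c['world_from_camera'])
print(robot.sense(),robot.tip_reach)
E
```

```text
top [[346.6713   0.     260.1923]
 [  0.     346.6713 192.7963]
 [  0.       0.       1.    ]] [[ 0.005  -0.9892  0.1462  0.3828]
 [-0.9999 -0.0063 -0.0085  0.0027]
 [ 0.0093 -0.1461 -0.9892  1.2131]
 [ 0.      0.      0.      1.    ]]
side [[473.5535   0.     254.1204]
 [  0.     473.5535 190.4479]
 [  0.       0.       1.    ]] [[-0.9977 -0.0473  0.0494  0.4491]
 [-0.0674  0.8056 -0.5886  1.0456]
 [-0.012  -0.5905 -0.8069  1.5169]
 [ 0.      0.      0.      1.    ]]
{'time_s': 0.1, 'joint_positions': array([-1.1609,  0.2647,  1.6052,  0.    ,  1.2737, -0.0369]), 'qd': array([-0.0009, -0.0016, -0.0024, -0.0006, -0.0004, -0.0006]), 'tau': array([  0.0004, -50.3618, -35.8071,   0.0731,   0.0233,  -0.0001]), 'position': array([ 0.2914, -0.6082,  0.2515]), 'orientation': array([[ 0.9018,  0.4321, -0.0008],
       [ 0.4321, -0.9018,  0.0019],
       [ 0.0001, -0.002 , -1.    ]]), 'contact_force': array([-0.095 ,  0.1311,  0.1502]), 'wrist_torque': array([ 0.0172, -0.059 , -0.0036]), 'grasp_force': 0.0, 'grip_width': 0.08801149443684922} 0.014
```

View pics/top0.png

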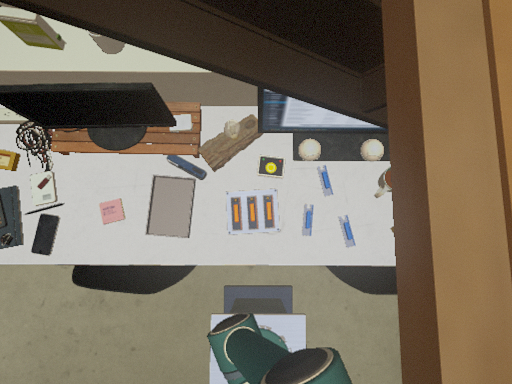

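View pics/side0.png

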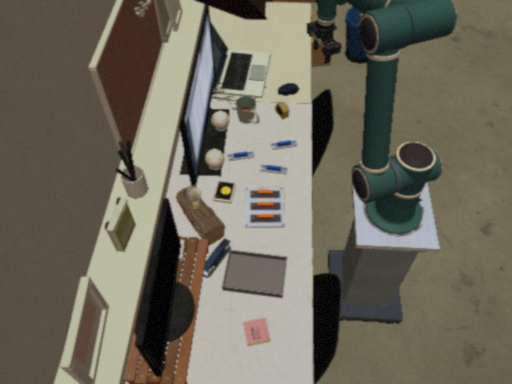

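```bash
python3 - <<'E'
from h import *
a=cv2.imread('pics/top0.png')[145:265,140:400]; b=cv2.imread('pics/side0.png')[90:240,200:310]
cv2.imwrite('pics/c1.png',cv2.resize(a,None,fx=3.05,fy=3.05,interpolation=cv2.INTER_CUBIC))
cv2.imwrite('pics/c2.png',cv2.resize(b,None,fx=4,fy=4,interpolation=cv2.INTER_CUBIC))
E
```

```text
(no output)
```

View pics/c1.png

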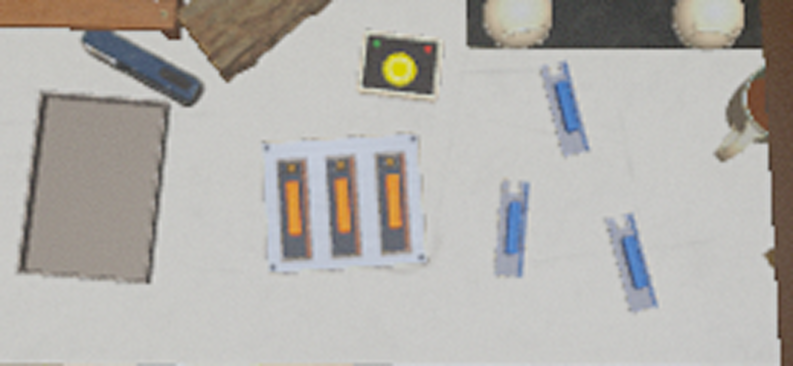

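View pics/c2.png

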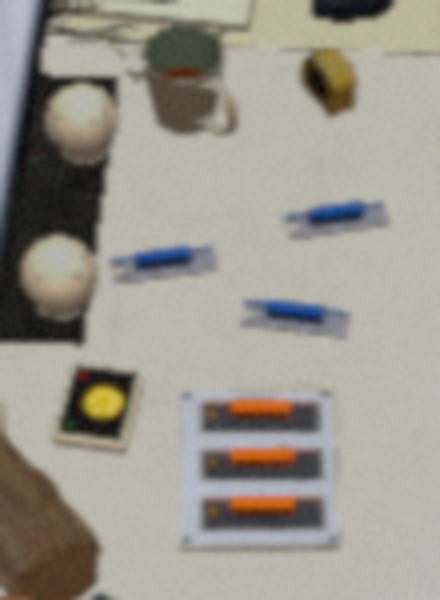

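```bash
cat >> h.py <<'E'
def blobs(c,kind,zt=0.022,amin=15):
    """rib blobs -> (uv, world xy at rib top, yaw of x axis, area); weighted, upscaled mask"""
    im=cv2.resize(c['image'],None,fx=4,fy=4,interpolation=cv2.INTER_CUBIC)
    h=cv2.cvtColor(im,cv2.COLOR_RGB2HSV)
    r={'o':((5,150,110),(17,255,255)),'b':((104,140,80),(118,255,255)),'y':((24,150,120),(34,255,255))}[kind]
    m=cv2.inRange(h,*r); n,l,s,ce=cv2.connectedComponentsWithStats(m); out=[]
    for i in range(1,n):
        if s[i,4]<amin*16: continue
        v,u=np.nonzero(l==i); uv=np.c_[u,v]/4.-0.375
        P=np.array([ray(c,q,zt)[:2] for q in uv[::3]])
        x=P.mean(0); w,V=np.linalg.eigh(np.cov((P-x).T)); a=V[:,1]; a=a*np.sign(a[0])
        out.append((uv.mean(0).round(1),x.round(4),round(float(np.arctan2(a[1],a[0])),3),s[i,4]//16,(4*np.sqrt(w)*.866).round(4)))
    return out
E
python3 - <<'E'
from h import *
for n in('top','side'):
    c=shot(n)
    for k,z in(('o',.038),('b',.022),('y',.019)):
        for b in blobs(c,k,z):
            if .3<b[1][0]<.9 and abs(b[1][1])<.7: print(n,k,*b)
    if n=='top':
        print('robot cam done')
        # tray dark rim & interior
        h=cv2.cvtColor(c['image'],cv2.COLOR_RGB2HSV); 
        m=((c['image'].max(2)<175)).astype(np.uint8)
        m[:, :140]=0;m[:170]=0;m[245:]=0;m[:,200:]=0
        cs,_=cv2.findContours(m,0,2);k=max(cs,key=cv2.contourArea);r=cv2.minAreaRect(k);print(r)
        for z in(.0,.028):
            print([ray(c,p,z)[:2].round(4) for p in cv2.boxPoints(r)],ray(c,r[0],z))
E
```

```text
top o [ 91.  151.1] [0.6989 0.5806] 1.553 50 [0.0051 0.1939]
top o [142.4 152.6] [0.6949 0.4029] -1.569 22 [0.0023 0.1296]
top o [268.7 209.9] [ 0.4978 -0.0368] 0.069 40 [0.0139 0.0604]
top o [252.1 212. ] [0.4904 0.0201] 0.09 40 [0.0139 0.0609]
top o [235.9 212.4] [0.4887 0.0747] 0.082 39 [0.0143 0.0639]
top b [325.5 179.3] [ 0.6081 -0.236 ] 0.224 52 [0.0121 0.055 ]
top b [307.7 219.3] [ 0.4679 -0.1713] -0.089 31 [0.0081 0.057 ]
top b [348.9 233.8] [ 0.419  -0.3115] 0.208 25 [0.0103 0.0318]
top y [270.4 167.2] [ 0.6506 -0.0433] 0.89 67 [0.0343 0.0361]
robot cam done
((170.45123291015625, 205.93902587890625), (44.61433792114258, 61.39992904663086), 6.340191841125488)
[array([0.4152, 0.3912]), array([0.6309, 0.3786]), array([0.6141, 0.2206]), array([0.3991, 0.2372])] [0.51342399 0.30695579 0.        ]
[array([0.4145, 0.3822]), array([0.6252, 0.37  ]), array([0.6088, 0.2156]), array([0.3987, 0.2318])] [0.5104082  0.29993232 0.028     ]
side o [264.7 191.6] [ 0.4982 -0.03  ] 0.038 46 [0.0146 0.0586]
side o [265.3 203.7] [0.4934 0.0264] 0.066 50 [0.0145 0.0598]
side o [265.3 215.7] [0.4908 0.0806] 0.071 50 [0.0139 0.0594]
side o [194.9 289.3] [0.711  0.3895] -1.006 23 [0.0125 0.0347]
side o [185.7 341.1] [0.7149 0.5651] 1.384 82 [0.021  0.0578]
side o [184.3 362.5] [0.7089 0.6309] -1.512 32 [0.0142 0.0347]
side b [283.6 142.7] [ 0.4325 -0.3015] 0.25 29 [0.0131 0.0528]
side b [240.3 153.8] [ 0.6102 -0.2296] 0.228 29 [0.0127 0.0526]
side b [273.1 167.2] [ 0.4714 -0.1659] -0.099 33 [0.0131 0.0548]
side y [225.4 190.1] [ 0.6534 -0.0422] -0.602 65 [0.034  0.0351]
```

```bash
cat > go.py <<'E'
import sys
from h import *
x,y,z,psi=map(float,sys.argv[1:5]); s=robot.sense(); R=s['orientation']
p=np.arctan2(R[1,0],R[0,0]); d=np.array([x,y,z])-s['position']
t=(psi-p+np.pi)%(2*np.pi)-np.pi
print('t',round(s['time_s'],2),'pos',s['position'].round(4),'yaw',round(p,4),'tilt',R[:2,2].round(4),'DELTA',d.round(4),'turn',round(t,4),'w',round(s['grip_width'],4),'g',round(float(s['grasp_force']),1),'F',s['contact_force'].round(1))
E
python3 -m pendant '.0206 .0572 -.01 0 0 -.0366 .04;.0206 .0572 -.01 0 0 -.0366 .04;.0206 .0572 -.01 0 0 -.0366 .04;.0206 .0572 -.01 0 0 -.0366 .04;.0206 .0572 -.01 0 0 -.0366 .04;.0206 .0572 -.01 0 0 -.0366 .04;.0206 .0572 -.01 0 0 -.0366 .04;.0206 .0572 -.01 0 0 -.0366 .04;.0206 .0572 -.01 0 0 -.0366 .04;.0206 .0572 -.01 0 0 -.0366 .04;0 0 0 0 0 0 .04' 20
python3 go.py .4969 -.0365 .037 .081
```

```text
time_s: 1.58
position: [0.4978, -0.0331, 0.1519]
orientation: [[0.996, 0.087, -0.001], [0.087, -0.996, 0.001], [-0.001, -0.001, -1.0]]
contact_force: [-0.1, -1.3, -0.1]
grip_width: 0.04
grasp_force: 0.0
t 1.57 pos [ 0.4978 -0.0331  0.1519] yaw 0.087 tilt [-0.0014  0.0009] DELTA [-0.0009 -0.0034 -0.1149] turn -0.006 w 0.04 g 0.0 F [-0.1 -1.3 -0.1]
```

```bash
python3 -m pendant '0 -.0034 -.035 0 0 -.006 .04;0 0 -.03 0 0 0 .04;0 0 0 0 0 0 .04;0 0 0 0 0 0 .04' >/dev/null;python3 go.py .4969 -.0365 .037 .081; python3 - <<'E'
from h import *
for n in('top','side'):
    c=shot(n,n+'1.png')
    for b in blobs(c,'o',.038):
        if .4<b[1][0]<.6 and abs(b[1][1])<.2: print(n,*b)
cv2.imwrite('pics/c3.png',cv2.resize(cv2.imread('pics/side1.png')[130:250,190:330],None,fx=4,fy=4,interpolation=cv2.INTER_CUBIC))
E
```

```text
t 2.08 pos [ 0.4981 -0.041   0.0887] yaw 0.0739 tilt [ 0.001  -0.0003] DELTA [-0.0012  0.0045 -0.0517] turn 0.0071 w 0.0399 g 0.0 F [ 0.4 -0.9  0.3]
top [235.8 212.6] [0.4879 0.0755] 0.102 31 [0.0162 0.0661]
side [265.8 192.1] [ 0.4941 -0.0277] 0.049 28 [0.0099 0.0525]
side [265.2 203.7] [0.4936 0.0266] 0.062 51 [0.015  0.0596]
side [265.3 215.7] [0.4905 0.0808] 0.061 51 [0.0141 0.0597]
```

View pics/c3.png

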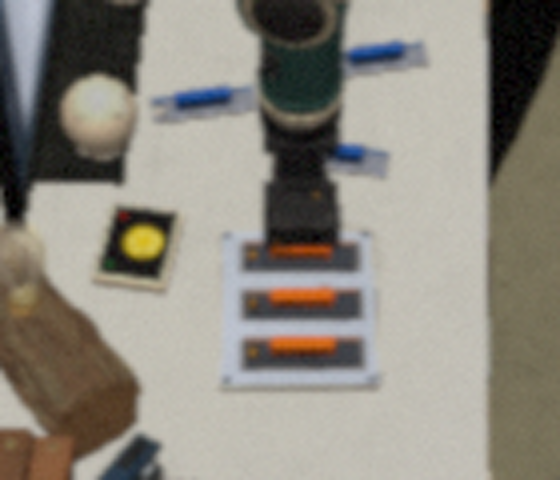

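```bash
python3 -m pendant '-.001 .0045 -.025 0 0 .006 .04;0 0 -.02 0 0 0 .04;0 0 -.0055 0 0 0 .04;0 0 0 0 0 0 .04;0 0 0 0 0 0 .0;0 0 0 0 0 0 .0;0 0 0 0 0 0 .0;0 0 0 0 0 0 .0;0 0 0 0 0 0 .0' 20 >/dev/null;python3 go.py .4969 -.0365 .037 .081
```

```text
t 3.3 pos [ 0.4971 -0.0356  0.0378] yaw 0.0808 tilt [ 0.0009 -0.    ] DELTA [-0.0002 -0.0009 -0.0008] turn 0.0002 w 0.0137 g 19.9 F [-1.2 -0.1  5. ]
```

```bash
python3 -m pendant '0 0 .015 0 0 0 0;0 0 .04 0 0 0 0;0 0 .04 0 0 0 0;0 0 0 0 0 0 0' >/dev/null;python3 go.py .57 .299 .12 1.513
python3 -m pendant '.0091 .0419 0 0 0 .179 0;.0091 .0419 0 0 0 .179 0;.0091 .0419 0 0 0 .179 0;.0091 .0419 0 0 0 .179 0;.0091 .0419 0 0 0 .179 0;.0091 .0419 0 0 0 .179 0;.0091 .0419 0 0 0 .179 0;.0091 .0419 0 0 0 .179 0;0 0 0 0 0 0 0;0 0 0 0 0 0 0;0 0 0 0 0 0 0' >/dev/null;python3 go.py .57 .299 .0265 1.513; python3 - <<'E'
from h import *
shot('top','t2.png');shot('side','s2.png')
E
```

```text
t 3.8 pos [ 0.4996 -0.036   0.1363] yaw 0.081 tilt [ 0.008  -0.0011] DELTA [ 0.0704  0.335  -0.0163] turn 1.432 w 0.0137 g 19.9 F [ 0.6  0.3 -0.4]
t 5.17 pos [0.5688 0.2981 0.1314] yaw 1.5109 tilt [-0.0015 -0.001 ] DELTA [ 0.0012  0.0009 -0.1049] turn 0.0021 w 0.014 g 19.9 F [ 0.7 -1.4 -1.2]
```

View pics/s2.png

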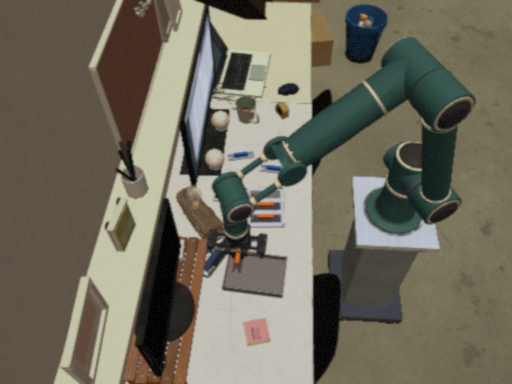

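```bash
python3 -m pendant '.001 .001 -.04 0 0 0 0;0 0 -.035 0 0 0 0;0 0 -.02 0 0 0 0;0 0 -.009 0 0 0 0;0 0 0 0 0 0 0;0 0 0 0 0 0 0' >/dev/null;python3 go.py .57 .299 .0265 1.513
```

```text
t 6.03 pos [0.5716 0.3011 0.0297] yaw 1.5127 tilt [0.0024 0.0011] DELTA [-0.0016 -0.0021 -0.0032] turn 0.0003 w 0.0137 g 20.0 F [-0.   0.5 -1.1]
```

```bash
python3 -m pendant '0 0 -.003 0 0 0 0;0 0 0 0 0 0 0;0 0 0 0 0 0 .03;0 0 0 0 0 0 .03;0 0 .02 0 0 0 .03;0 0 .04 0 0 0 .03;0 0 .04 0 0 0 .03;0 0 0 0 0 0 .03' >/dev/null;python3 go.py .4923 .0203 .125 .081
python3 -m pendant '-.0099 -.035 0 0 0 -.179 .04;-.0099 -.035 0 0 0 -.179 .04;-.0099 -.035 0 0 0 -.179 .04;-.0099 -.035 0 0 0 -.179 .04;-.0099 -.035 0 0 0 -.179 .04;-.0099 -.035 0 0 0 -.179 .04;-.0099 -.035 0 0 0 -.179 .04;-.0099 -.035 0 0 0 -.179 .04;0 0 0 0 0 0 .04;0 0 0 0 0 0 .04;0 0 0 0 0 0 .04' 20 >/dev/null;python3 go.py .4923 .0203 .0375 .081
```

```text
t 7.03 pos [0.5738 0.3022 0.1315] yaw 1.5128 tilt [0.0092 0.0045] DELTA [-0.0815 -0.2819 -0.0065] turn -1.4318 w 0.0301 g 0.0 F [0.4 0.  0.1]
t 8.4 pos [0.4915 0.0214 0.1252] yaw 0.0827 tilt [0.0001 0.0003] DELTA [ 0.0008 -0.0011 -0.0877] turn -0.0017 w 0.0399 g 0.0 F [ 0.4 -0.3  0. ]
```

```bash
python3 -m pendant '.001 -.001 -.035 0 0 0 .04;0 0 -.03 0 0 0 .04;0 0 -.0175 0 0 0 .04;0 0 -.005 0 0 0 .04;0 0 0 0 0 0 .04;0 0 0 0 0 0 .0;0 0 0 0 0 0 .0;0 0 0 0 0 0 .0;0 0 0 0 0 0 .0;0 0 0 0 0 0 .0' 20 >/dev/null;python3 go.py .512 .3025 .13 1.513
python3 -m pendant '0 0 .015 0 0 0 0;0 0 .04 0 0 0 0;0 0 .04 0 0 0 0;0 0 0 0 0 0 0' >/dev/null;python3 go.py .512 .3025 .13 1.513
```

```text
t 9.65 pos [0.4929 0.0196 0.0384] yaw 0.0807 tilt [0.0012 0.0001] DELTA [0.0191 0.2829 0.0916] turn 1.4323 w 0.0135 g 20.0 F [-0.7  1.2  6.1]
t 10.15 pos [0.4952 0.0195 0.1369] yaw 0.0808 tilt [ 0.0081 -0.0002] DELTA [ 0.0168  0.283  -0.0069] turn 1.4322 w 0.0138 g 20.0 F [ 0.4  0.5 -1.1]
```

```bash

python3 -m pendant '.0024 .0354 0 0 0 .179 0;.0024 .0354 0 0 0 .179 0;.0024 .0354 0 0 0 .179 0;.0024 .0354 0 0 0 .179 0;.0024 .0354 0 0 0 .179 0;.0024 .0354 0 0 0 .179 0;.0024 .0354 0 0 0 .179 0;.0024 .0354 0 0 0 .179 0;0 0 -.04 0 0 0 0;0 0 -.035 0 0 0 0;0 0 -.02 0 0 0 0;0 0 0 0 0 0 0' >/dev/null;python3 -m pendant '0 0 0 0 0 0 0;0 0 0 0 0 0 0' >/dev/null;python3 go.py .512 .3025 .0265 1.513
```

```text
t 11.9 pos [0.5128 0.3033 0.0395] yaw 1.5126 tilt [0.0028 0.0015] DELTA [-0.0008 -0.0008 -0.013 ] turn 0.0004 w 0.0137 g 20.0 F [ 0.1  0.3 -0. ]
```

```bash
python3 -m pendant '0 0 -.009 0 0 0 0;0 0 -.0035 0 0 0 0;0 0 0 0 0 0 0;0 0 0 0 0 0 .03;0 0 0 0 0 0 .03;0 0 .02 0 0 0 .03;0 0 .04 0 0 0 .03;0 0 .04 0 0 0 .03;0 0 0 0 0 0 .03' >/dev/null;python3 go.py .4885 .0756 .125 .081
python3 -m pendant '-.0031 -.0284 0 0 0 -.179 .04;-.0031 -.0284 0 0 0 -.179 .04;-.0031 -.0284 0 0 0 -.179 .04;-.0031 -.0284 0 0 0 -.179 .04;-.0031 -.0284 0 0 0 -.179 .04;-.0031 -.0284 0 0 0 -.179 .04;-.0031 -.0284 0 0 0 -.179 .04;-.0031 -.0284 0 0 0 -.179 .04;0 0 0 0 0 0 .04;0 0 0 0 0 0 .04;0 0 0 0 0 0 .04' 20 >/dev/null;python3 go.py .4885 .0756 .0375 .081
```

```text
t 13.03 pos [0.5147 0.3045 0.1309] yaw 1.5129 tilt [0.0086 0.0046] DELTA [-0.0262 -0.2289 -0.0059] turn -1.4319 w 0.0299 g 0.0 F [ 0.2 -0.7 -0.5]
t 14.4 pos [0.4867 0.0764 0.1251] yaw 0.083 tilt [-0.0001  0.0003] DELTA [ 0.0018 -0.0008 -0.0876] turn -0.002 w 0.04 g 0.0 F [ 0.1 -0.7  0.1]
```

```bash
python3 -m pendant '.0015 -.001 -.035 0 0 0 .04;0 0 -.03 0 0 0 .04;0 0 -.0175 0 0 0 .04;0 0 -.005 0 0 0 .04;0 0 0 0 0 0 .04;0 0 0 0 0 0 .0;0 0 0 0 0 0 .0;0 0 0 0 0 0 .0;0 0 0 0 0 0 .0;0 0 0 0 0 0 .0' 20 >/dev/null;python3 go.py .454 .306 .13 1.513
python3 -m pendant '0 0 .015 0 0 0 0;0 0 .04 0 0 0 0;0 0 .04 0 0 0 0;0 0 0 0 0 0 0;0 0 0 0 0 0 0' >/dev/null;python3 go.py .454 .306 .13 1.513
```

```text
t 15.65 pos [0.4888 0.0747 0.0384] yaw 0.0808 tilt [0.0011 0.0003] DELTA [-0.0348  0.2313  0.0916] turn 1.4322 w 0.014 g 20.0 F [-0.4  1.5  6.7]
t 16.27 pos [0.4875 0.0744 0.1323] yaw 0.0807 tilt [-0.0007 -0.0002] DELTA [-0.0335  0.2316 -0.0023] turn 1.4323 w 0.0136 g 20.0 F [-0.6  0.5 -1.5]
```

```bash

python3 -m pendant '-.0042 .029 0 0 0 .179 0;-.0042 .029 0 0 0 .179 0;-.0042 .029 0 0 0 .179 0;-.0042 .029 0 0 0 .179 0;-.0042 .029 0 0 0 .179 0;-.0042 .029 0 0 0 .179 0;-.0042 .029 0 0 0 .179 0;-.0042 .029 0 0 0 .179 0;0 0 -.04 0 0 0 0;0 0 -.035 0 0 0 0;0 0 -.016 0 0 0 0;0 0 0 0 0 0 0' >/dev/null;python3 -m pendant '0 0 0 0 0 0 0;0 0 0 0 0 0 0' >/dev/null;python3 go.py .454 .306 .0265 1.513
```

```text
t 18.02 pos [0.4558 0.3072 0.0433] yaw 1.5126 tilt [0.0025 0.0015] DELTA [-0.0018 -0.0012 -0.0168] turn 0.0004 w 0.0138 g 20.0 F [-0.1  0.1 -0.2]
```

```bash
python3 -m pendant '-.001 -.001 -.01 0 0 0 0;0 0 -.006 0 0 0 0;0 0 0 0 0 0 0;0 0 0 0 0 0 .03;0 0 0 0 0 0 .03;0 0 .02 0 0 0 .03;0 0 .04 0 0 0 .03;0 0 .04 0 0 0 .03;0 0 0 0 0 0 .03;0 0 0 0 0 0 .03' >/dev/null
sed -i 's/(104,140,80),(118/(100,120,70),(124/' h.py
python3 - <<'E'
from h import *
for n in('top','side'):
    c=shot(n,n+'3.png')
    for b in blobs(c,'b',.022):
        if .3<b[1][0]<.9 and -.6<b[1][1]<.1: print(n,*b)
E
python3 go.py .4679 -.1713 .13 -.09
```

```text
top [275.1 102. ] [ 0.891  -0.0598] -1.556 35 [0.0075 0.0778]
top [325.6 179.3] [ 0.6079 -0.2362] 0.217 64 [0.0144 0.0561]
top [307.8 219.2] [ 0.4681 -0.1717] -0.095 53 [0.0114 0.0554]
top [347.9 230.5] [ 0.4301 -0.3086] 0.246 65 [0.0137 0.0553]
side [283.6 142.8] [ 0.4333 -0.3006] 0.259 38 [0.0166 0.0542]
side [240.3 153.9] [ 0.6108 -0.2287] 0.228 39 [0.0166 0.0532]
side [273.2 167.3] [ 0.4716 -0.1654] -0.11 42 [0.0164 0.0544]
t 19.38 pos [0.4523 0.3048 0.1239] yaw 1.5128 tilt [-0.0028 -0.0017] DELTA [ 0.0156 -0.4761  0.0061] turn -1.6028 w 0.0302 g 0.0 F [ 1.7  0.1 -0.6]
```

View pics/top3.png

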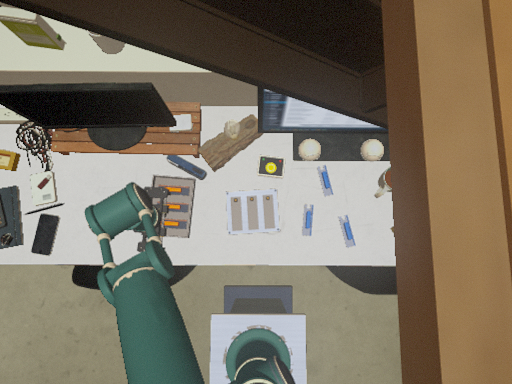

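```bash

python3 -m pendant '.0017 -.0532 .001 0 0 -.179 .04;.0017 -.0532 .001 0 0 -.179 .04;.0017 -.0532 .001 0 0 -.179 .04;.0017 -.0532 .001 0 0 -.179 .04;.0017 -.0532 .001 0 0 -.179 .04;.0017 -.0532 .001 0 0 -.179 .04;.0017 -.0532 .001 0 0 -.179 .04;.0017 -.0532 .001 0 0 -.179 .04;.0017 -.0532 .001 0 0 -.179 .04;0 0 0 0 0 0 .04;0 0 0 0 0 0 .04;0 0 0 0 0 0 .04' 20 >/dev/null;python3 go.py .4681 -.1725 .0215 -.1
```

```text
t 20.88 pos [ 0.4682 -0.1717  0.1338] yaw -0.096 tilt [-0.0018  0.0011] DELTA [-1.000e-04 -8.000e-04 -1.123e-01] turn -0.004 w 0.0397 g 0.0 F [ 0.2 -0.  -0. ]
```

```bash
python3 -m pendant '0 -.001 -.045 0 0 -.003 .04;0 0 -.04 0 0 0 .04;0 0 -.02 0 0 0 .04;0 0 -.0065 0 0 0 .04;0 0 0 0 0 0 .04;0 0 0 0 0 0 .0;0 0 0 0 0 0 .0;0 0 0 0 0 0 .0;0 0 0 0 0 0 .0;0 0 0 0 0 0 .0' 25 >/dev/null;python3 go.py .497 -.036 .13 .081
python3 -m pendant '0 0 .015 0 0 0 0;0 0 .04 0 0 0 0;0 0 .04 0 0 0 0;0 0 0 0 0 0 0;0 0 0 0 0 0 0' >/dev/null;python3 go.py .4974 -.036 .09 .08
```

```text
t 22.12 pos [ 0.4695 -0.1745  0.024 ] yaw -0.1015 tilt [ 0.0012 -0.0003] DELTA [0.0275 0.1385 0.106 ] turn 0.1825 w 0.0138 g 25.0 F [-0.7  0.8  6.3]
t 22.75 pos [ 0.4684 -0.1741  0.1181] yaw -0.1013 tilt [-0.0003  0.    ] DELTA [ 0.029   0.1381 -0.0281] turn 0.1813 w 0.0137 g 25.0 F [-0.8 -0.2 -0.8]
```

```bash

python3 -m pendant '.007 .034 0 0 0 .0453 0;.007 .034 0 0 0 .0453 0;.007 .034 0 0 0 .0453 0;.007 .034 0 0 0 .0453 0;0 0 -.03 0 0 0 0;0 0 -.03 0 0 0 0;0 0 0 0 0 0 0;0 0 0 0 0 0 0;0 0 0 0 0 0 0' >/dev/null;python3 go.py .498 -.036 .04 .08;  python3 - <<'E'
from h import *
i=[]
for n,(v,u) in(('top',(165,205)),('side',(160,215))):
    c=shot(n,n+'4.png'); i.append(cv2.resize(c['image'][v:v+90,u:u+80,::-1],None,fx=5,fy=5,interpolation=cv2.INTER_CUBIC))
cv2.imwrite('pics/c4.png',np.hstack(i))
E
```

```text
t 23.88 pos [ 0.4978 -0.0385  0.0593] yaw 0.0797 tilt [ 0.0019 -0.0002] DELTA [ 0.0002  0.0025 -0.0193] turn 0.0003 w 0.0138 g 25.0 F [0.3 0.  0.4]
```

View pics/c4.png

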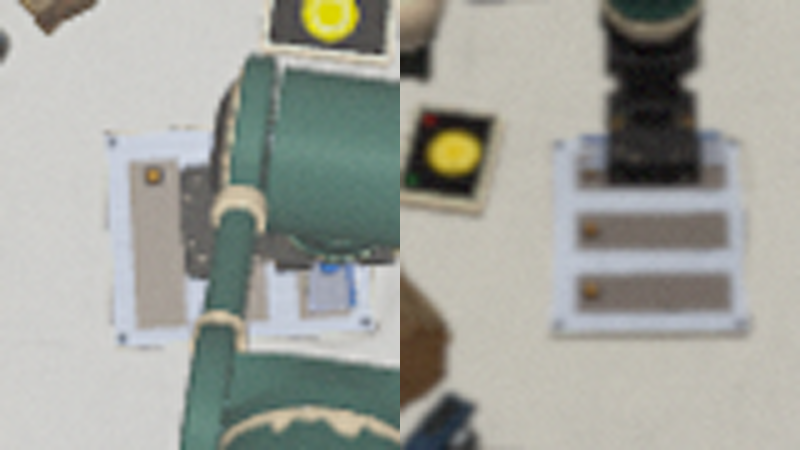

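```bash

python3 -m pendant '0 .0025 -.008 0 0 0 0;0 0 -.003 0 0 0 0;0 0 0 0 0 0 0;0 0 0 0 0 0 0' >/dev/null;python3 go.py .498 -.036 .04 .08; python3 -m pendant '0 0 -.003 0 0 0 0;0 0 -.002 0 0 0 0;0 0 0 0 0 0 0;0 0 0 0 0 0 0' >/dev/null;python3 go.py .498 -.036 .04 .08
```

```text
t 24.48 pos [ 0.4968 -0.0357  0.0471] yaw 0.08 tilt [-0.0002  0.    ] DELTA [ 0.0012 -0.0003 -0.0071] turn -0.0 w 0.0139 g 25.0 F [0.6 0.2 0.2]
t 24.98 pos [ 0.4968 -0.0357  0.0422] yaw 0.08 tilt [-0.0001  0.    ] DELTA [ 0.0012 -0.0003 -0.0022] turn 0.0 w 0.0135 g 25.0 F [-0.1 -0.2 -0.4]
```

```bash

python3 -m pendant '.0007 0 -.001 0 0 0 0;0 0 -.001 0 0 0 0;0 0 0 0 0 0 0;0 0 0 0 0 0 0' >/dev/null;python3 go.py .498 -.036 .04 .08; python3 -m pendant '0 0 0 0 0 0 .03;0 0 0 0 0 0 .03;0 0 .02 0 0 0 .03;0 0 .04 0 0 0 .03;0 0 .04 0 0 0 .03;.02 -.05 0 0 0 .036 .03;.02 -.05 0 0 0 .036 .04;.02 -.05 0 0 0 .036 .04;.02 -.05 0 0 0 .036 .04;0 0 0 0 0 0 .04;0 0 0 0 0 0 .04;0 0 0 0 0 0 .04' >/dev/null;python3 go.py .608 -.237 .0215 .222;  python3 - <<'E'
from h import *
i=[]
for n,(v,u) in(('top',(165,205)),('side',(160,215))):
    c=shot(n,n+'5.png'); i.append(cv2.resize(c['image'][v:v+90,u:u+80,::-1],None,fx=5,fy=5,interpolation=cv2.INTER_CUBIC))
    for z in(.022,.038):
      for b in blobs(c,'b',z):
        if .3<b[1][0]<.8 and -.6<b[1][1]<.1: print(n,z,*b)
cv2.imwrite('pics/c5.png',np.hstack(i))
E
```

```text
t 25.48 pos [ 0.4975 -0.0357  0.0402] yaw 0.08 tilt [-0.0001  0.    ] DELTA [ 0.0005 -0.0003 -0.0002] turn -0.0 w 0.0138 g 25.0 F [ 0.1  0.9 -1. ]
t 26.98 pos [ 0.5769 -0.2343  0.1399] yaw 0.225 tilt [-0.001   0.0007] DELTA [ 0.0311 -0.0027 -0.1184] turn -0.003 w 0.0399 g 0.0 F [0.5 0.6 0.7]
top 0.022 [268.9 210.7] [ 0.4965 -0.0376] 0.08 50 [0.0105 0.0576]
top 0.038 [268.9 210.7] [ 0.495  -0.0371] 0.08 50 [0.0103 0.0568]
side 0.022 [283.6 142.8] [ 0.4332 -0.3008] 0.257 38 [0.0166 0.0536]
side 0.022 [240.3 153.9] [ 0.6105 -0.2287] 0.225 39 [0.0163 0.0538]
side 0.022 [264.8 191.4] [ 0.499  -0.0427] 0.087 48 [0.0164 0.0555]
side 0.038 [283.6 142.8] [ 0.4333 -0.2864] 0.257 38 [0.0164 0.053 ]
side 0.038 [240.3 153.9] [ 0.6088 -0.2151] 0.225 39 [0.0161 0.0532]
side 0.038 [264.8 191.4] [ 0.4984 -0.0311] 0.087 48 [0.0163 0.0549]
```

View pics/c5.png

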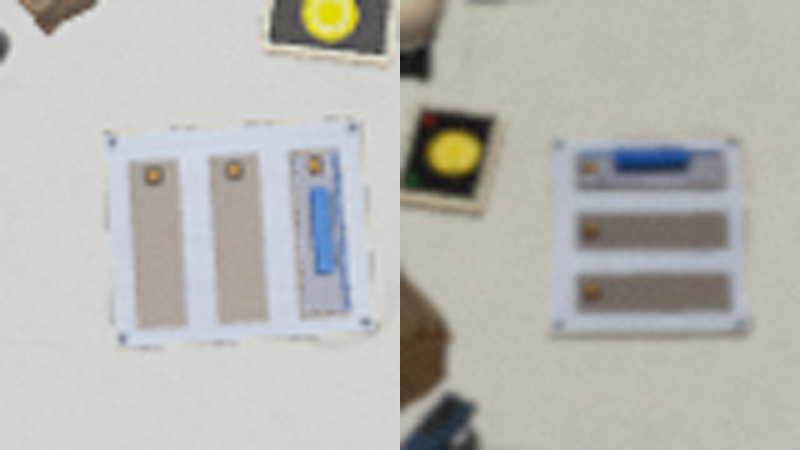

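```bash
python3 -m pendant '.0155 -.0013 -.015 0 0 0 .04;.0155 -.0013 -.03 0 0 0 .04;0 0 -.03 0 0 0 .04;0 0 -.02 0 0 0 .04;0 0 0 0 0 0 .04;0 0 0 0 0 0 .04' 25 >/dev/null; python3 go.py .608 -.237 .0215 .222
```

```text
t 27.82 pos [ 0.6092 -0.2384  0.0463] yaw 0.2242 tilt [ 0.0014 -0.0006] DELTA [-0.0012  0.0014 -0.0248] turn -0.0022 w 0.0399 g 0.0 F [-0.5 -0.  -0.3]
```

```bash
python3 -m pendant '-.001 .001 -.015 0 0 0 .04;0 0 -.0095 0 0 0 .04;0 0 0 0 0 0 .04;0 0 0 0 0 0 .0;0 0 0 0 0 0 .0;0 0 0 0 0 0 .0;0 0 0 0 0 0 .0;0 0 0 0 0 0 .0' 25 >/dev/null;python3 go.py .493 .0195 .1 .08
python3 -m pendant '0 0 .015 0 0 0 0;0 0 .04 0 0 0 0;0 0 .04 0 0 0 0;0 0 0 0 0 0 0;0 0 0 0 0 0 0' >/dev/null;python3 go.py .4938 .0196 .1 .08
```

```text
t 28.82 pos [ 0.6078 -0.2374  0.0211] yaw 0.224 tilt [ 0.0006 -0.0002] DELTA [-0.1148  0.2569  0.0789] turn -0.144 w 0.0141 g 25.0 F [0.6 1.  2. ]
t 29.45 pos [ 0.6072 -0.2372  0.1156] yaw 0.224 tilt [-0.0002  0.    ] DELTA [-0.1134  0.2568 -0.0156] turn -0.144 w 0.0139 g 25.0 F [ 0.   0.4 -1. ]
```

```bash

python3 -m pendant '-.0191 .0428 0 0 0 -.024 0;-.0191 .0428 0 0 0 -.024 0;-.0191 .0428 0 0 0 -.024 0;-.0191 .0428 0 0 0 -.024 0;-.0191 .0428 0 0 0 -.024 0;-.0191 .0428 0 0 0 -.024 0;0 0 -.03 0 0 0 0;0 0 -.03 0 0 0 0;0 0 0 0 0 0 0;0 0 0 0 0 0 0;0 0 0 0 0 0 0' >/dev/null;python3 go.py .4925 .0196 .037 .08
```

```text
t 30.82 pos [0.494  0.0193 0.0567] yaw 0.0796 tilt [ 0.0018 -0.    ] DELTA [-0.0015  0.0003 -0.0197] turn 0.0004 w 0.0139 g 25.0 F [ 0.4  1.  -0.2]
```

```bash

python3 -m pendant '0 0 -.008 0 0 0 0;0 0 -.004 0 0 0 0;0 0 0 0 0 0 0;0 0 0 0 0 0 0' >/dev/null;python3 go.py .4925 .0196 .037 .08; python3 -m pendant '0 0 -.003 0 0 0 0;0 0 -.002 0 0 0 0;0 0 0 0 0 0 0;0 0 0 0 0 0 0' >/dev/null;python3 go.py .4925 .0196 .037 .08
```

```text
t 31.32 pos [0.4929 0.0194 0.0437] yaw 0.0799 tilt [-0.0001 -0.    ] DELTA [-0.0004  0.0002 -0.0067] turn 0.0001 w 0.0139 g 25.0 F [-1.4  0.2  0.1]
t 31.82 pos [0.4928 0.0195 0.0386] yaw 0.08 tilt [-0.0003  0.    ] DELTA [-0.0003  0.0001 -0.0016] turn -0.0 w 0.0139 g 25.0 F [-0.5  0.3 -0.8]
```

```bash

python3 -m pendant '0 0 -.0015 0 0 0 0;0 0 0 0 0 0 0;0 0 0 0 0 0 0' >/dev/null;python3 go.py .4925 .0196 .037 .08; python3 -m pendant '0 0 0 0 0 0 .03;0 0 0 0 0 0 .03;0 0 .02 0 0 0 .03;0 0 .04 0 0 0 .03;0 0 .04 0 0 0 .03;-.0105 -.0546 0 0 0 .028 .03;-.0105 -.0546 0 0 0 .028 .04;-.0105 -.0546 0 0 0 .028 .04;-.0105 -.0546 0 0 0 .028 .04;0 0 0 0 0 0 .04;0 0 0 0 0 0 .04;0 0 0 0 0 0 .04' >/dev/null;python3 - <<'E'
from h import *
for n in('top','side'):
    c=shot(n,n+'6.png')
    for z in(.022,.038):
      for b in blobs(c,'b',z):
        if .3<b[1][0]<.8 and -.6<b[1][1]<.1: print(n,z,*b)
E
python3 go.py .430 -.3095 .0215 .25
```

```text
t 32.2 pos [0.4929 0.0195 0.0371] yaw 0.08 tilt [-0.0002 -0.    ] DELTA [-0.0004  0.0001 -0.0001] turn 0.0 w 0.0137 g 25.0 F [-0.7 -0.6 -0.4]
top 0.022 [268.9 210.7] [ 0.4966 -0.0377] 0.085 51 [0.0108 0.0572]
top 0.022 [252.6 211.1] [0.4948 0.0179] 0.09 51 [0.0105 0.058 ]
top 0.022 [349.1 235.6] [ 0.4129 -0.3124] 0.588 27 [0.0147 0.023 ]
top 0.038 [268.9 210.7] [ 0.495  -0.0372] 0.085 51 [0.0107 0.0565]
top 0.038 [252.6 211.1] [0.4933 0.0177] 0.09 51 [0.0104 0.0572]
top 0.038 [349.1 235.6] [ 0.4125 -0.3081] 0.588 27 [0.0145 0.0227]
side 0.022 [264.8 191.4] [ 0.4992 -0.0427] 0.092 48 [0.0165 0.0554]
side 0.022 [264.4 203.1] [0.4972 0.013 ] 0.1 51 [0.0163 0.0556]
side 0.038 [264.8 191.4] [ 0.4986 -0.031 ] 0.092 48 [0.0163 0.0548]
side 0.038 [264.4 203.1] [0.4967 0.0241] 0.1 51 [0.0161 0.055 ]
t 33.8 pos [ 0.4512 -0.1976  0.1371] yaw 0.1941 tilt [-0.0002  0.0003] DELTA [-0.0212 -0.1119 -0.1156] turn 0.0559 w 0.0405 g 0.0 F [ 0.2 -0.4 -0.2]
```

```bash
cat > pins.py <<'E'
from h import *
def pins(c,lab):
    im=cv2.resize(c['image'],None,fx=4,fy=4,interpolation=cv2.INTER_CUBIC).astype(float)
    ribs=[b for k in 'ob' for b in blobs(c,k,.038) if .45<b[1][0]<.53 and -.08<b[1][1]<.12]
    for nm,(x,y) in dict(n1=(.5352,.0792),n2=(.5397,.0234),n3=(.5442,-.0324)).items():
        u,v=(proj(c,(x,y,.024))+.375)*4
        u0,v0=int(u)-14,int(v)-14; w=im[v0:v0+28,u0:u0+28]
        s=np.clip(w[...,0]-w[...,2]-25,0,None)
        yy,xx=np.mgrid[:28,:28]; cu=(s*xx).sum()/s.sum()+u0; cv=(s*yy).sum()/s.sum()+v0
        p=ray(c,(cu/4-.375,cv/4-.375),.024)[:2]
        r=[b for b in ribs if abs(b[1][1]-y)<.02]
        print(lab,nm,'pin',p.round(4),'S',int(s.sum()),*[('rib',b[1],'d',round(float(np.linalg.norm(p-b[1])),4)) for b in r])
E
python3 - <<'E'
from pins import *
for n in('top','side'):
    c=shot(n); pins(c,n+'now')
    for f in('0','5'):
        c['image']=cv2.imread(f'pics/{n}{f}.png')[:,:,::-1].copy(); pins(c,n+f)
E
```

```text
topnow n1 pin [0.5342 0.0789] S 4440
topnow n2 pin [0.5386 0.0228] S 3560 ('rib', array([0.4934, 0.0178]), 'd', 0.0455)
topnow n3 pin [ 0.542  -0.0326] S 4014 ('rib', array([ 0.4951, -0.0373]), 'd', 0.0471)
top0 n1 pin [0.5342 0.079 ] S 4596 ('rib', array([0.4882, 0.0749]), 'd', 0.0462)
top0 n2 pin [0.5379 0.0228] S 4421 ('rib', array([0.4908, 0.02  ]), 'd', 0.0472)
top0 n3 pin [ 0.542  -0.0325] S 3942 ('rib', array([ 0.4979, -0.0364]), 'd', 0.0443)
top5 n1 pin [0.5342 0.0789] S 4459
top5 n2 pin [0.5382 0.0232] S 4057
top5 n3 pin [ 0.5419 -0.0326] S 4076 ('rib', array([ 0.495 , -0.0371]), 'd', 0.0471)
sidenow n1 pin [0.5372 0.0824] S 2852
sidenow n2 pin [0.5421 0.026 ] S 1005 ('rib', array([0.4965, 0.0241]), 'd', 0.0457)
sidenow n3 pin [ 0.546  -0.0302] S 716 ('rib', array([ 0.4986, -0.031 ]), 'd', 0.0474)
side0 n1 pin [0.5357 0.0804] S 2884 ('rib', array([0.4898, 0.0806]), 'd', 0.0459)
side0 n2 pin [0.5392 0.0251] S 2025 ('rib', array([0.4934, 0.0264]), 'd', 0.0458)
side0 n3 pin [ 0.5446 -0.0303] S 1942 ('rib', array([ 0.4993, -0.0302]), 'd', 0.0453)
side5 n1 pin [0.5373 0.0823] S 2930
side5 n2 pin [0.5413 0.0269] S 1821
side5 n3 pin [ 0.5459 -0.0301] S 657 ('rib', array([ 0.4984, -0.0311]), 'd', 0.0475)
```

```bash
python3 -m pendant '0 .05 0 0 0 0 .04;0 .05 0 0 0 0 .04;0 .05 0 0 0 0 .04;0 0 0 0 0 0 .04;0 0 0 0 0 0 .04' >/dev/null; python3 - <<'E'
from h import *
for n in('top','side'):
    c=shot(n,n+'7.png')
    for b in blobs(c,'b',.022):
        if .3<b[1][0]<.8 and -.6<b[1][1]<-.1: print(n,*b)
E
python3 go.py .430 -.3095 .13 .25
```

```text
top [347.9 230.5] [ 0.4302 -0.3088] 0.241 66 [0.014  0.0554]
t 34.62 pos [ 0.4512 -0.0497  0.1373] yaw 0.1914 tilt [ 0.0002 -0.0004] DELTA [-0.0212 -0.2598 -0.0073] turn 0.0586 w 0.0399 g 0.0 F [ 1.2 -0.3 -0.3]
```

```bash
python3 -m pendant '-.0043 -.052 0 0 0 .0117 .04;-.0043 -.052 0 0 0 .0117 .04;-.0043 -.052 0 0 0 .0117 .04;-.0043 -.052 0 0 0 .0117 .04;-.0043 -.052 0 0 0 .0117 .04;0 0 -.04 0 0 0 .04;0 0 -.035 0 0 0 .04;0 0 0 0 0 0 .04;0 0 0 0 0 0 .04;0 0 0 0 0 0 .04' >/dev/null; python3 go.py .430 -.3095 .0215 .25
```

```text
t 35.88 pos [ 0.4306 -0.3101  0.0641] yaw 0.2503 tilt [ 0.0026 -0.0021] DELTA [-0.0006  0.0006 -0.0426] turn -0.0003 w 0.0402 g 0.0 F [-0.6 -0.3  0.8]
```

```bash
python3 -m pendant '0 0 -.025 0 0 0 .04;0 0 -.015 0 0 0 .04;0 0 -.003 0 0 0 .04;0 0 0 0 0 0 .04;0 0 0 0 0 0 .0;0 0 0 0 0 0 .0;0 0 0 0 0 0 .0;0 0 0 0 0 0 .0;0 0 0 0 0 0 .0' 25 >/dev/null;python3 go.py .488 .0752 .1 .08
python3 -m pendant '0 0 .015 0 0 0 0;0 0 .04 0 0 0 0;0 0 .04 0 0 0 0;0 0 0 0 0 0 0;0 0 0 0 0 0 0' >/dev/null;python3 go.py .488 .0752 .1 .08
```

```text
t 37.0 pos [ 0.4296 -0.309   0.0196] yaw 0.2505 tilt [ 0.0003 -0.0001] DELTA [0.0584 0.3842 0.0804] turn -0.1705 w 0.0135 g 25.0 F [-0.8  2.   3.4]
t 37.62 pos [ 0.429  -0.3087  0.114 ] yaw 0.2505 tilt [-0.0003  0.0002] DELTA [ 0.059   0.3839 -0.014 ] turn -0.1705 w 0.0138 g 25.0 F [-1.4  0.  -1.1]
```

```bash

python3 -m pendant '.0073 .048 0 0 0 -.0213 0;.0073 .048 0 0 0 -.0213 0;.0073 .048 0 0 0 -.0213 0;.0073 .048 0 0 0 -.0213 0;.0073 .048 0 0 0 -.0213 0;.0073 .048 0 0 0 -.0213 0;.0073 .048 0 0 0 -.0213 0;.0073 .048 0 0 0 -.0213 0;0 0 -.03 0 0 0 0;0 0 -.03 0 0 0 0;0 0 0 0 0 0 0;0 0 0 0 0 0 0' >/dev/null;python3 -m pendant '0 0 0 0 0 0 0;0 0 0 0 0 0 0' >/dev/null;python3 go.py .487 .075 .0356 .08
```

```text
t 39.38 pos [0.4888 0.075  0.0553] yaw 0.0796 tilt [0.0022 0.0002] DELTA [-0.0018  0.     -0.0197] turn 0.0004 w 0.0136 g 25.0 F [ 0.  -0.3 -0.5]
```

```bash

python3 -m pendant '-.0007 0 -.008 0 0 0 0;0 0 -.004 0 0 0 0;0 0 0 0 0 0 0;0 0 0 0 0 0 0' >/dev/null;python3 go.py .487 .075 .0356 .08; python3 -m pendant '0 0 -.003 0 0 0 0;0 0 -.002 0 0 0 0;0 0 0 0 0 0 0;0 0 0 0 0 0 0' >/dev/null;python3 go.py .487 .075 .0356 .08
```

```text
t 39.88 pos [0.4871 0.0751 0.0421] yaw 0.0802 tilt [-0.0003 -0.    ] DELTA [-0.0001 -0.0001 -0.0065] turn -0.0002 w 0.0137 g 25.0 F [ 0.3 -0.4 -0.8]
t 40.38 pos [0.4871 0.0751 0.0372] yaw 0.0801 tilt [-0.0001  0.    ] DELTA [-0.0001 -0.0001 -0.0016] turn -0.0001 w 0.0141 g 25.0 F [ 0.2  0.5 -0.4]
```

```bash

python3 -m pendant '0 0 -.0015 0 0 0 0;0 0 0 0 0 0 0;0 0 0 0 0 0 0;0 0 0 0 0 0 .03;0 0 0 0 0 0 .03;0 0 .02 0 0 0 .03;0 0 .04 0 0 0 .03;0 0 .04 0 0 0 .03;0 0 0 0 0 0 .03' >/dev/null; python3 -m pendant '.005 -.055 .005 0 0 0 0;.005 -.055 .005 0 0 0 0;.005 -.055 .005 0 0 0 0;.005 -.055 .005 0 0 0 0;.005 -.055 .005 0 0 0 0;0 0 0 0 0 0 0;0 0 0 0 0 0 0;0 0 0 0 0 0 0' 20 >/dev/null;python3 - <<'E'
from pins import *
i=[]
for n,(v,u) in(('top',(150,140)),('side',(160,200))):
    c=shot(n,n+'8.png'); pins(c,n)
    i.append(cv2.resize(c['image'][v:v+145,u:u+150-40*(n=='side'),::-1],None,fx=3,fy=3,interpolation=cv2.INTER_CUBIC))
    for b in blobs(c,'b',.038)+blobs(c,'y',.019):
        if .45<b[1][0]<.7 and -.1<b[1][1]<.1: print(n,*b)
cv2.imwrite('pics/c8.png',np.hstack(i))
E
python3 go.py .652 -.0435 .06 .08
```

```text
top n1 pin [0.5341 0.0783] S 4077 ('rib', array([0.487 , 0.0731]), 'd', 0.0474)
top n2 pin [0.5386 0.0228] S 3518 ('rib', array([0.4934, 0.0179]), 'd', 0.0454)
top n3 pin [ 0.542  -0.0326] S 4048 ('rib', array([ 0.4952, -0.0373]), 'd', 0.047)
top [268.9 210.7] [ 0.4952 -0.0373] 0.08 51 [0.0106 0.057 ]
top [252.6 211.1] [0.4934 0.0179] 0.091 50 [0.0104 0.057 ]
top [236.4 212.9] [0.487  0.0731] 0.09 51 [0.0105 0.0557]
top [270.4 167.2] [ 0.6505 -0.0432] 0.944 65 [0.0346 0.0358]
side n1 pin [0.538  0.0817] S 1227 ('rib', array([0.4899, 0.0795]), 'd', 0.0481)
side n2 pin [0.5422 0.0262] S 973 ('rib', array([0.4962, 0.024 ]), 'd', 0.046)
side n3 pin [ 0.5459 -0.0302] S 697 ('rib', array([ 0.4989, -0.031 ]), 'd', 0.047)
side [264.7 191.4] [ 0.4989 -0.031 ] 0.094 49 [0.0164 0.0548]
side [264.5 203.1] [0.4962 0.024 ] 0.102 51 [0.0161 0.0551]
side [265.4 215.4] [0.4899 0.0795] 0.081 53 [0.0159 0.0548]
side [225.4 190.1] [ 0.6537 -0.0422] -0.199 66 [0.0347 0.0353]
t 42.6 pos [ 0.5119 -0.1984  0.1602] yaw 0.0821 tilt [-0.0008  0.0006] DELTA [ 0.1401  0.1549 -0.1002] turn -0.0021 w 0.0003 g 0.0 F [ 0.8 -0.4 -0.7]
```

View pics/c8.png

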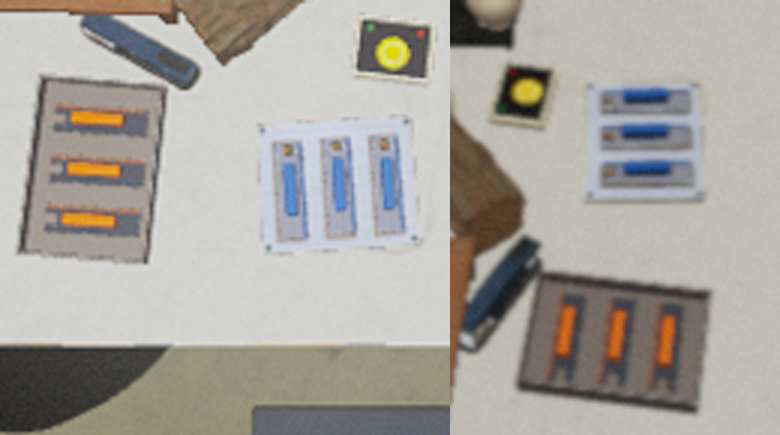

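```bash

python3 -m pendant '.035 .0389 0 0 0 0 0;.035 .0389 0 0 0 0 0;.035 .0389 0 0 0 0 0;.035 .0389 0 0 0 0 0;0 0 -.04 0 0 0 0;0 0 -.04 0 0 0 0;0 0 -.03 0 0 0 0;0 0 0 0 0 0 0;0 0 0 0 0 0 0;0 0 0 0 0 0 0' 20 >/dev/null;python3 go.py .652 -.0427 .033 .08
```

```text
t 43.85 pos [ 0.6538 -0.0443  0.053 ] yaw 0.0804 tilt [ 0.0038 -0.0004] DELTA [-0.0018  0.0016 -0.02  ] turn -0.0004 w 0.0005 g 0.0 F [0.2 0.2 0.9]
```

```bash

python3 -m pendant '-.001 .001 -.012 0 0 0 0;0 0 -.005 0 0 0 0;0 0 0 0 0 0 0;0 0 0 0 0 0 0' >/dev/null;python3 go.py .652 -.0427 .033 .08;python3 -m pendant '0 0 -.0015 0 0 0 0;0 0 0 0 0 0 0;0 0 0 0 0 0 0' >/dev/null;python3 go.py .652 -.0427 .033 .08
```

```text
t 44.35 pos [ 0.6509 -0.0434  0.0336] yaw 0.08 tilt [-0.0006  0.0001] DELTA [ 0.0011  0.0007 -0.0006] turn 0.0 w 0.0005 g 0.2 F [ 0.4  0.2 -0.5]
t 44.73 pos [ 0.6512 -0.0434  0.0325] yaw 0.0801 tilt [ 0.0001 -0.0001] DELTA [0.0008 0.0007 0.0005] turn -0.0001 w 0.0003 g 1.8 F [-2.4 -0.1  3.9]
```

```bash

python3 -m pendant '0 0 -.0007 0 0 0 0;0 0 0 0 0 0 0;0 0 0 0 0 0 0' >/dev/null;python3 go.py .652 -.0427 .033 .08
```

```text
t 45.1 pos [ 0.6512 -0.0434  0.0319] yaw 0.0802 tilt [ 0.0001 -0.0001] DELTA [0.0008 0.0007 0.0011] turn -0.0002 w 0.0002 g 2.7 F [-2.6  0.3  5. ]
```

```bash

python3 -m pendant '0 0 -.0006 0 0 0 0;0 0 0 0 0 0 0;0 0 0 0 0 0 0' >/dev/null;python3 go.py .652 -.0427 .033 .08
python3 -m pendant '0 0 -.0006 0 0 0 0;0 0 0 0 0 0 0;0 0 0 0 0 0 0' >/dev/null;python3 go.py .652 -.0427 .033 .08
```

```text
t 45.48 pos [ 0.6513 -0.0434  0.0318] yaw 0.0801 tilt [ 0.0001 -0.0001] DELTA [0.0007 0.0007 0.0012] turn -0.0001 w 0.0007 g 3.9 F [-3.4 -0.8  7.7]
t 45.85 pos [ 0.6513 -0.0434  0.0317] yaw 0.0802 tilt [ 0.     -0.0001] DELTA [0.0007 0.0007 0.0013] turn -0.0002 w 0.0004 g 5.4 F [-5.5  0.3 10.7]
```

```bash

python3 -m pendant '0 0 .02 0 0 0 0;0 0 .04 0 0 0 0;0 0 .05 0 0 0 0;-.035 -.04 0 0 0 0 0;-.035 -.04 0 0 0 0 0;-.035 -.04 0 0 0 0 0;-.035 -.04 0 0 0 0 0;0 0 0 0 0 0 0;0 0 0 0 0 0 0;0 0 0 0 0 0 0' >/dev/null;python3 - <<'E'
from pins import *
c=shot('top','top9.png'); pins(c,'top')
for b in blobs(c,'o',.026):
    if .4<b[1][0]<.62 and b[1][1]>.2: print(*b)
s=robot.sense();print(s['position'],s['contact_force'])
print(robot.finish_job())
E
```

```text
top n1 pin [0.5341 0.0784] S 4081 ('rib', array([0.4869, 0.0731]), 'd', 0.0475)
top n2 pin [0.5386 0.0228] S 3505 ('rib', array([0.4933, 0.0181]), 'd', 0.0455)
top n3 pin [ 0.542  -0.0326] S 3967 ('rib', array([ 0.495 , -0.0374]), 'd', 0.0472)
[172.4 189.1] [0.5692 0.2966] 1.509 32 [0.0189 0.0627]
[171.1 206.1] [0.5101 0.2991] 1.503 32 [0.018  0.0638]
[169.2 222.8] [0.4527 0.302 ] 1.506 30 [0.0174 0.0632]
[ 0.51212313 -0.20247089  0.1404703 ] [ 0.99457628 -0.55981686  0.63434306]
the job is handed in; nothing more can be done
None
```

The job is handed in: all three worn blades are in the tray, all three new blades lie over their pins (the middle one about 1.5 mm forward of nominal, within the notch's 2 mm clearance), and the last step was pressing the key, where the highest reading was about 11 N.

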